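# Swap the grease jar for the glue bottle in the crowded bench caddy

## Task

The grease jar is hemmed in at the middle of the bench caddy, between the solvent flask and the stepped anvil: first stand the flask and the anvil together on the metal side tray, then put the jar at the centre of the round cork stand on the rubber mat, and after that stow the glue bottle from the mat in the jar's old place, at the centre of the caddy's middle place. Finally put the flask and the anvil back in the caddy, each exactly where it stood at the start. Keep all four upright the whole time, and leave the small steel bar and the coupler on the mat where they lie.

Things in the scene. Friction and masses are not known exactly. Their poses are not given: they have to be found in the camera images.
- flask_centre (a point): Conical clear, whitish solvent flask with a dark red cap, standing upright at one end of the caddy; 84 mm across at the foot, 108 mm high, 0.24 kg. The cap (fixed on, does not lift off) is a slightly tapered cylinder about 42 mm across over the top 40 mm: grasp it there. This point is on its axis, half-way up (54 mm above its foot, 54 mm below the top); z points up.
- anvil_centre (a point): Dark stepped gauge anvil, round, standing at the other end of the caddy; base 70 mm across and 36 mm high, carrying a plain post 27 mm across up to 65 mm: grasp the post. 0.6 kg. This point is on its axis, 32.5 mm above its foot; z points up.
- jar_centre (a point): Cream-coloured round grease jar with a fixed lid, 52 mm across, 56 mm high, 0.09 kg, standing in the middle place of the caddy between flask and anvil, with only a few millimetres of air to the wooden cheeks on both its other sides. This point is on its axis, 28 mm above its foot; z points up.
- bottle_centre (a point): Small glue bottle with a blue pointed spout, standing on the rubber mat; body 32 mm across up to 45 mm, collar 21 mm across to 56 mm, spout about 12 mm across tapering to the top at 84 mm; 0.045 kg. This point is on its axis, 42 mm above its foot (just below the top of the body); z points up.
- caddy: Bench caddy: a grey open trough fixed on the plywood board (whose top is 22 mm above the table), 238 mm along its x, 112 mm along its y; origin at the centre of its underside. Above the board: floor 6 mm, long walls 30 mm, end walls 14 mm high; inside 100 mm wide. Two wooden cheeks at the middle, 44 mm long and 52 mm high, leave 62 mm across y between them.
- middle_place (a point): Centre of the caddy's middle place (between the wooden cheeks), on its floor, 28 mm above the table; axes as the caddy's. The end places, where flask and anvil stand (which at which end varies), are centred about 71 mm along +x and -x from here.
- tray_floor (a point): Centre of the floor (25 mm above the table) of the flat rectangular plain metal side tray, empty at the start and fixed on the board; inside 230 mm along its x, 120 mm along its y, rim 7 mm above its floor. Room for flask and anvil side by side along its x (55 mm either way from the centre).
- stand_top (a point): Centre of the top (28 mm above the table) of the round cork stand with a thin metal rim, 94 mm across outside, 88 mm inside the rim, the rim 3 mm higher than the cork; fixed on the 2 mm thick black rubber mat (240 x 130 mm). z points up.
- bar_centre (a point): Centre of a small ground steel bar, 12 x 42 x 9 mm, long axis y, lying on the rubber mat. Not to be moved.
- coupler_centre (a point): Centre of a small chromed coupler, 16 x 34 x 16 mm, long axis y, lying on the rubber mat. Not to be moved.

How it is judged (in metres and radians):
On the way, in this order (a step that is already met when the one before it is completed fails the run):
1. flask and anvil both stand released on the side tray (x of flask_centre in the frame of tray_floor between -0.1 and 0.1 m and y of flask_centre in the frame of tray_floor between -0.05 and 0.05 m and z of flask_centre in the frame of tray_floor below 0.062 m and angle between each of flask_centre, anvil_centre's own z axis and vertical below 0.12 rad and x of anvil_centre in the frame of tray_floor between -0.1 and 0.1 m and y of anvil_centre in the frame of tray_floor between -0.05 and 0.05 m and z of anvil_centre in the frame of tray_floor below 0.0405 m and contact force between the fingers and flask below 0.1 N and contact force between the fingers and anvil below 0.1 N and linear speed of each of flask, anvil below 0.02 m/s), for 0.2 s.
2. the jar stands released at the centre of the cork stand, flask and anvil still on the tray (horizontal distance between jar_centre and stand_top below 0.014 m and z of jar_centre in the frame of stand_top below 0.033 m and angle between each of jar_centre, flask_centre, anvil_centre's own z axis and vertical below 0.12 rad and x of flask_centre in the frame of tray_floor between -0.1 and 0.1 m and y of flask_centre in the frame of tray_floor between -0.05 and 0.05 m and z of flask_centre in the frame of tray_floor below 0.062 m and x of anvil_centre in the frame of tray_floor between -0.1 and 0.1 m and y of anvil_centre in the frame of tray_floor between -0.05 and 0.05 m and z of anvil_centre in the frame of tray_floor below 0.0405 m and contact force between the fingers and jar below 0.1 N and linear speed of jar below 0.02 m/s), for 0.2 s.
3. the glue bottle stands released in the middle place of the caddy (horizontal distance between bottle_centre and middle_place below 0.014 m and z of bottle_centre in the frame of middle_place below 0.047 m and angle between each of bottle_centre, jar_centre's own z axis and vertical below 0.12 rad and horizontal distance between jar_centre and stand_top below 0.014 m and z of jar_centre in the frame of stand_top below 0.033 m and contact force between the fingers and glue_bottle below 0.1 N and linear speed of glue_bottle below 0.02 m/s), for 0.2 s.
At the end, for the whole second after the job is handed in: Jar upright on the cork stand within 14 mm of its centre; glue bottle upright on the caddy's floor within 14 mm of the centre of the middle place; flask and anvil upright in the caddy, each within 15 mm of where it stood at the start; all released and at rest (all of step 3 and distance of each of flask_centre, anvil_centre from where it was at the start of the episode below 0.015 m and angle between each of flask_centre, anvil_centre's own z axis and vertical below 0.12 rad and contact force between the fingers and flask below 0.1 N and contact force between the fingers and anvil below 0.1 N and contact force between the fingers and jar below 0.1 N and linear speed of each of flask, anvil, jar below 0.02 m/s); the robot touches nothing.
It fails at once if flask, anvil, jar or bottle tipped over (more than 35 degrees) (angle between any of flask_centre, anvil_centre, jar_centre, bottle_centre's own z axis and vertical above 0.6 rad).
It fails at once if the steel bar or the coupler shifted by more than 25 mm (distance of any of bar_centre, coupler_centre from where it was at the start of the episode above 0.025 m).
It also fails if it takes over 147 s, if anything falls off the work surface, if the arm or the gripper's body presses on something with over 40 N, if the wrist force passes 120 N, or if a joint passes its speed limit or range.

## Robot

A 6-joint arm with a two-finger parallel gripper is mounted at the origin on a cart in front of the work surface, level with it; the furniture and walls round the work are solid. World frame = base frame: x ahead of the robot, y to its left, z up, the work surface at z = 0. Lengths are in mm, angles in degrees, forces in N, time in s.
With the tool pointing down it reaches from about 350 to 850 mm from the base axis. Payload 8.1 kg.
Tool frame: the origin (TCP) lies at the very end of the fingers, on their centre line; the grasp point (between the pads) lies 19 mm behind it; z points along the fingers, y is the line along which they close (so a half turn about z gives the same grasp; the last joint's range is limited). The gripper opens to 85 mm and grips with 20 to 120 N. Pads are 22 mm wide; open, the fingers measure 114 mm over their backs; the gripper's body (76 mm by 85 mm) begins 54 mm behind the grasp point. The pads swing forward as they close: fully open they stand 13 mm farther back than shut.
Start: joints at [-68.835, 7.471, 85.268, -0, 87.261, -4.893], TCP at [263.589, -539.005, 231.292] pointing down, gripper open.
Joint ranges: [-169.43, 169.43], [-51.17, 129.36], [1.28, 143.12], [-76.62, 256.62], [0, 156.53], [-152.29, 152.29]. Speed limits (degrees/s): [136.94, 136.94, 159.86, 180, 180, 180].

## Interface

Orientations are given as [roll, pitch, yaw] about the fixed x, y, z axes, in that order (R = Rz(yaw) Ry(pitch) Rx(roll)).
In Python, from bench import sense, eyes, job, models gives the robot as it stands. The module is installed in compiled form; this text tells all that it offers.
- The arm moves only by the tool apply_moves, never from a script. Its argument "rows" is a list of rows, each a list of 6 numbers: the shift along the tool's x, y, z in mm, then the turn, a rotation vector about the tool's x, y, z in rad. In form: [[dx, dy, dz, rx, ry, rz], ...]. A call has exactly 5 rows; each row shifts and turns the commanded pose from where the row before left it, along the tool's axes as they then stand; what a row does not reach is not made up. A row lasts 1/8 s, in which the tool goes at most 62.5 mm and 10.7 degrees, less where a joint would pass 70% of its speed; a pose out of reach is approached as far as the arm can. A call is refused whole if a number of a shift passes 62.5 or a number of a turn 0.188, either way. A call with a gripper value outside its range is refused whole. "fingers" is the finger opening in mm, from 0 to 85.4, set as the call begins (left out, the last holds). The fingers move at their own pace and stop on an object; "grip_force" is the grip in N (left out, the last holds). Time passes only in rows, so rows that do not move let the fingers close, or fill a call up. It gives the time, the measured TCP pose, the force, the opening and the grip force at its end, in the units of the state.
- sense(): the state, without advancing time (a new reading comes with each control period).
- eyes.snapshot(name): name is "side" or "top"; returns (picture, depth): 400x640x3 uint8, red, green, blue; 400x640 float32, mm along the optical axis (not along the pixel's ray), 0 where there is no reading.
- eyes.get_calibration(name): a dict with "intrinsics" (3x3 intrinsics, pixels), "R" (3x3) and "t" (3): a world point X has camera coordinates R X + t. Camera axes: x right, y down, z forward; pixel columns grow to the right and rows downward; lengths in mm; the calibration is good to about 2 mm. A picture is of the moment at which its call begins. get_calibration takes no time and is no camera call.
- job.hand_in(): hands the job in; it is judged then, once.
Trained networks look in the newest picture that a camera, given by its name, has taken for a name from the list of things; names that differ only in an ending like _2 or _b are one class to them, and where a whole thing is asked for, a point or a joint stands for the part that bears it (a point fixed in the world has none). Each returns a list of dicts, best first, with "confidence" (0 to 1); they miss things now and then, are a little off and sometimes report something else, mostly with a low value. They report only what shows in the picture. A call takes as long as a camera call.
- models.boxes_of(name, camera): "xyz" ([x, y, z] in mm, in world coordinates, good to about 4 mm: the middle of the surface that is visible of it).
- models.cut_out(name, camera): "pixels" (400x640 bool, what is visible of it).
- models.place_of(name, camera): "xyz" ([x, y, z] in mm, in world coordinates, good to about 4 mm: a listed point, or the origin of a listed thing).
The state is a dict: "time": time; "joint_pos": joint angles; "qd": joint speeds; "joint_efforts": joint torques, N m; "tool_pos": TCP position; "tcp_rot": TCP orientation; "ft_force": force on the tool from outside, world axes, zero at the start; "wrist_torque": the same for the moment, N m; "finger_gap": finger opening in mm; "grip_force": force on a finger pad.
Only numpy, scipy, OpenCV 4.12 (cv2) and the standard library are available. Lean on these libraries where they do the work, as an engineer would, in place of code of your own. Each camera call takes 0.05 s, during which the arm holds its last target. There are 200 camera calls.

## Working session

There is one attempt and no reset: what is moved stays moved. The work goes in short steps, Python scripts to look and compute and a tool call to move; the robot and the scene stay as the last step left them, time stands still between calls to the robot, and variables do not carry over. Pictures are saved under pics/ and viewed, at most 14 in all, crops included, and the job is handed in when it is done.

Besides the shell and the picture viewer there is one more tool, called after ">>>" by a JSON object that holds its "fn" and its "kwargs". apply_moves: Moves the arm, as the interface text tells. Its arguments: {"type":"object","properties":{"rows":{"type":"array"},"fingers":{"type":"number"},"grip_force":{"type":"number"}},"required":["rows"]}

```bash
mkdir -p pics
cat > h.py <<'E'
import numpy as np, cv2
from bench import sense, eyes, job, models
def snap(c,f):
    p,d=eyes.snapshot(c); cv2.imwrite(f'pics/{f}.png',p[:,:,::-1]); return p,d
def world(c,mask,d):
    K=eyes.get_calibration(c); k=np.array(K['intrinsics']);R=np.array(K['R']);t=np.array(K['t']).ravel()
    v,u=np.nonzero(mask&(d>0)); z=d[v,u]
    P=np.c_[(u-k[0,2])/k[0,0]*z,(v-k[1,2])/k[1,1]*z,z]
    return (P-t)@R
E
python3 - <<'E'
from h import *
s=sense();print({k:np.round(v,3) for k,v in s.items()})
for c in('top','side'):
    snap(c,c+'0')
    K=eyes.get_calibration(c);print(c,np.round(-np.array(K['R']).T@np.array(K['t']).ravel()),np.round(K['intrinsics'],1).tolist(),np.round(K['R'],2).tolist())
    for n in 'flask_centre anvil_centre jar_centre bottle_centre caddy middle_place tray_floor stand_top bar_centre coupler_centre'.split():
        print(n,[(np.round(r['xyz'],1).tolist(),round(r['confidence'],2)) for r in models.place_of(n,c)[:2]])
E
```

```text
{'time': np.float64(0.0), 'joint_pos': array([-6.8834e+01,  7.5160e+00,  8.5329e+01,  2.0000e-03,  8.7261e+01,
       -4.8960e+00]), 'qd': array([-0.068, -0.023, -0.113, -0.021, -0.021,  0.015]), 'joint_efforts': array([-0.0000e+00, -5.6940e+01, -5.0055e+01, -1.0000e-03,  1.5000e-02,
        0.0000e+00]), 'tool_pos': array([ 263.41 , -538.48 ,  230.233]), 'tcp_rot': array([-1.79894e+02, -1.10000e-02,  2.60620e+01]), 'ft_force': array([-0.458, -0.101,  0.377]), 'wrist_torque': array([ 0.034, -0.01 ,  0.005]), 'grip_force': np.float64(0.0), 'finger_gap': np.float64(85.338)}
top [450.  89. 924.] [[368.8, 0.0, 319.9], [0.0, 368.8, 195.1], [0.0, 0.0, 1.0]] [[-0.02, -1.0, 0.0], [-1.0, 0.02, -0.02], [0.02, -0.0, -1.0]]
flask_centre [([558.1, -130.7, 81.2], 0.72)]
anvil_centre [([415.2, -109.1, 56.8], 0.6), ([566.3, 285.5, 62.9], 0.42)]
jar_centre [([488.5, -118.8, 55.6], 0.6)]
bottle_centre [([565.0, 286.0, 62.8], 0.69)]
caddy [([485.3, -116.7, 22.1], 0.9)]
middle_place [([489.0, -116.4, 27.6], 0.61)]
tray_floor [([489.6, 68.5, 23.5], 0.83), ([558.1, -128.3, 81.8], 0.34)]
stand_top [([420.1, 276.8, 24.7], 0.9)]
bar_centre [([487.0, 302.2, 30.4], 0.4)]
coupler_centre [([492.7, 242.0, 32.7], 0.63)]
side [486. 808. 511.] [[472.3, 0.0, 315.5], [0.0, 472.3, 194.7], [0.0, 0.0, 1.0]] [[-1.0, -0.02, 0.01], [-0.02, 0.48, -0.88], [0.01, -0.88, -0.48]]
flask_centre [([556.1, -122.1, 78.6], 0.55)]
anvil_centre [([413.4, -110.2, 56.6], 0.69)]
jar_centre [([486.0, -121.6, 51.8], 0.9)]
bottle_centre [([561.1, 284.1, 67.5], 0.93)]
caddy [([488.8, -120.5, 23.7], 0.91)]
middle_place [([488.1, -120.7, 31.2], 0.95)]
tray_floor [([491.1, 73.7, 24.3], 0.88)]
stand_top [([418.1, 281.0, 30.0], 0.69)]
bar_centre [([492.9, 304.1, 25.9], 0.74)]
coupler_centre [([487.4, 239.0, 34.2], 0.67)]
```

View pics/top0.png

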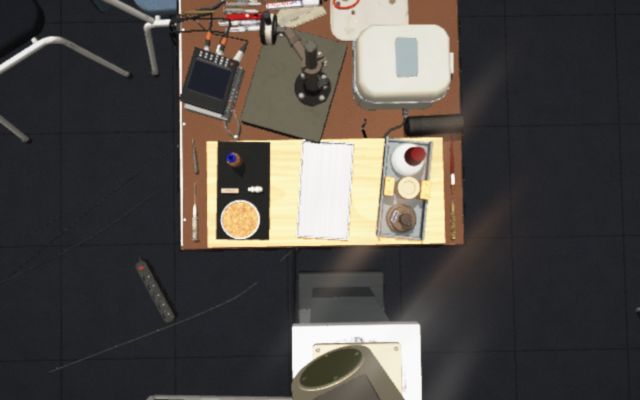

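View pics/side0.png

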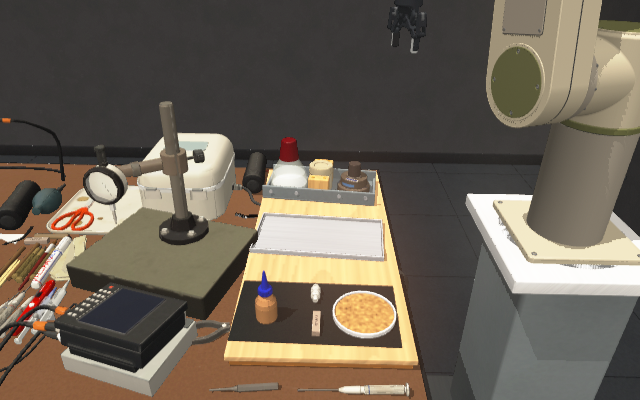

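The top view shows the flask at (410,158), jar (408,187) and anvil (402,217) in the caddy. The tray is at (326,190), the bottle (235,158), the stand (240,219), the bar (230,190) and the coupler (255,189). The side view agrees. Next I refine the positions with masks and depth.

```bash
cat >> h.py <<'E'
def top_of(n,c,d,band):
    r=models.cut_out(n,c)
    if not r: return None
    W=world(c,r[0]['pixels'],d); zt=np.percentile(W[:,2],98)
    T=W[W[:,2]>zt-band]
    return zt,T,W
E
python3 - <<'E'
from h import *
for c in('top','side'):
    p,d=eyes.snapshot(c)
    for n,b in [('flask_centre',8),('anvil_centre',8),('jar_centre',6),('bottle_centre',15),('stand_top',8),('tray_floor',10),('caddy',300),('bar_centre',9),('coupler_centre',9)]:
        r=top_of(n,c,d,b)
        if r is None: print(c,n,None);continue
        zt,T,W=r
        (cx,cy),rad=cv2.minEnclosingCircle(T[:,:2].astype(np.float32))
        print(c,n,'ztop %.1f n %d mean'%(zt,len(T)),T.mean(0).round(1),'circ',round(cx,1),round(cy,1),round(rad,1),'bb',np.percentile(T,2,0).round(1)[:2],np.percentile(T,98,0).round(1)[:2],'rect',np.round(cv2.minAreaRect(T[:,:2].astype(np.float32))[1:][0],1),round(cv2.minAreaRect(T[:,:2].astype(np.float32))[2],1))
E
```

```text
top flask_centre ztop 138.1 n 190 mean [ 553.9 -125.   136.1] circ 554.2 -125.7 16.8 bb [ 539.5 -139.9] [ 569.6 -110.6] rect [31.8 30.9] 26.2
top anvil_centre ztop 94.7 n 110 mean [ 413.5 -107.3   93.1] circ 413.4 -107.9 13.5 bb [ 402.4 -119.8] [425.  -95.2] rect [25.2 25.1] 70.4
top jar_centre ztop 86.3 n 360 mean [ 485.1 -116.7   83.2] circ 485.0 -117.1 25.8 bb [ 461.6 -139.9] [507.1 -94. ] rect [50.8 48.2] 88.8
top bottle_centre ztop 102.6 n 17 mean [559.7 287.1  95.9] circ 560.3 288.2 4.8 bb [556.6 284.4] [563.4 291.1] rect [5.  9.6] 43.5
top stand_top ztop 33.1 n 1178 mean [417.1 279.4  29. ] circ 416.6 280.2 47.8 bb [375.1 237.2] [459.3 321.8] rect [92.1 91.2] 0.5
top tray_floor ztop 32.8 n 4751 mean [485.3  72.6  26.1] circ 486.7 72.3 131.0 bb [372.8  10.9] [597.7 134.2] rect [125.6 236.3] 85.6
top caddy ztop 76.0 n 2673 mean [ 475.4 -115.    41.6] circ 487.9 -118.1 133.2 bb [ 367.9 -179. ] [600.6 -52.6] rect [122.6 245.7] 83.3
top bar_centre ztop 36.8 n 80 mean [486.6 302.4  33.4] circ 487.6 302.5 20.4 bb [481.3 283.7] [491.4 321.4] rect [40.8  9.7] 88.8
top coupler_centre zt
[... 634 characters left out ...]
[566.6 292.6] rect [8.5 6.3] 4.8
side stand_top ztop 30.7 n 2379 mean [418.9 281.5  27.5] circ 419.4 279.1 47.7 bb [377.1 235.9] [461.1 324.2] rect [94.5 91.9] 83.2
side tray_floor ztop 31.5 n 5274 mean [486.4  74.1  25. ] circ 486.9 69.4 135.2 bb [374.5   6.4] [600.  140.9] rect [146.9 238.5] 85.2
side caddy ztop 73.1 n 2045 mean [480.5 -77.2  41.3] circ 487.1 -111.8 128.8 bb [ 371.  -165.6] [603.7 -49.1] rect [118.4 237.3] 84.0
side bar_centre ztop 33.9 n 193 mean [489.  306.1  31.6] circ 488.6 303.0 21.4 bb [483.3 284. ] [494.5 324. ] rect [42.7 11.5] 89.0
side coupler_centre ztop 39.4 n 124 mean [491.3 243.5  35.7] circ 493.1 242.3 16.6 bb [484.6 227. ] [497.8 257.6] rect [14.  33.3] 1.6
```

>>> {"fn": "apply_moves", "kwargs": {"rows": [[0,0,0,0,0,0.152],[0,0,0,0,0,0.152],[0,0,0,0,0,0.151],[0,0,0,0,0,0],[29,-41,0,0,0,0]], "fingers": 75}}

```text
time: 2.72
tool_pos: [291.3, -499.3, 231.0]
tcp_rot: [180.0, 0.0, 0.0]
ft_force: [0.4, 0.4, 1.1]
finger_gap: 75.2
grip_force: 0.0
```

>>> {"fn": "apply_moves", "kwargs": {"rows": [[29,-41,0,0,0,0],[29,-41,0,0,0,0],[29,-41,0,0,0,0],[29,-41,0,0,0,0],[29,-41,0,0,0,0]]}}

```text
time: 3.35
tool_pos: [438.4, -291.7, 231.5]
tcp_rot: [180.0, -0.0, 0.2]
ft_force: [0.9, -1.1, 0.0]
finger_gap: 74.9
grip_force: 0.0
```

>>> {"fn": "apply_moves", "kwargs": {"rows": [[29,-41,0,0,0,0],[29,-41,0,0,0,0],[29,-41,0,0,0,0],[29,-41,0,0,0,0],[0,0,0,0,0,0]]}}

```text
time: 3.98
tool_pos: [555.1, -126.0, 231.2]
tcp_rot: [-180.0, -0.0, 0.5]
ft_force: [-1.0, -0.5, 0.1]
finger_gap: 74.7
grip_force: 0.0
```

>>> {"fn": "apply_moves", "kwargs": {"rows": [[0,0,30,0,0,0],[0,0,30,0,0,0],[0,0,30,0,0,0],[0,0,25,0,0,0],[0,0,15,0,0,0]]}}

```text
time: 4.6
tool_pos: [552.6, -129.6, 99.8]
tcp_rot: [-180.0, 0.1, 0.1]
ft_force: [-0.0, 0.3, -0.3]
finger_gap: 75.1
grip_force: 0.0
```

>>> {"fn": "apply_moves", "kwargs": {"rows": [[0,0,0,0,0,0],[0,0,0,0,0,0],[0,0,0,0,0,0],[0,0,0,0,0,0],[0,0,0,0,0,0]], "fingers": 20, "grip_force": 40}}

```text
time: 5.22
tool_pos: [554.6, -129.2, 102.9]
tcp_rot: [180.0, -0.1, 0.0]
ft_force: [-1.5, 2.1, 5.8]
finger_gap: 37.3
grip_force: 40.8
```

>>> {"fn": "apply_moves", "kwargs": {"rows": [[0,0,0,0,0,0],[0,0,0,0,0,0],[0,0,0,0,0,0],[0,0,0,0,0,0],[0,0,0,0,0,0]]}}

```text
time: 5.85
tool_pos: [554.6, -129.2, 102.9]
tcp_rot: [180.0, -0.1, 0.0]
ft_force: [-0.9, 2.5, 6.3]
finger_gap: 37.6
grip_force: 40.8
```

>>> {"fn": "apply_moves", "kwargs": {"rows": [[0,0,-5,0,0,0],[0,0,-15,0,0,0],[0,0,-30,0,0,0],[0,0,-30,0,0,0],[0,0,-20,0,0,0]]}}

```text
time: 6.48
tool_pos: [554.3, -129.3, 203.8]
tcp_rot: [180.0, -0.1, -0.0]
ft_force: [-0.7, -0.5, -2.1]
finger_gap: 37.5
grip_force: 40.1
```

>>> {"fn": "apply_moves", "kwargs": {"rows": [[-1,-10,0,0,0,0],[-2,-25,0,0,0,0],[-2,-30,0,0,0,0],[-2,-30,0,0,0,0],[-2,-30,0,0,0,0]]}}

```text
time: 7.1
tool_pos: [543.4, -2.4, 199.4]
tcp_rot: [-180.0, 0.2, -0.0]
ft_force: [0.4, -0.6, -2.8]
finger_gap: 37.0
grip_force: 40.1
```

>>> {"fn": "apply_moves", "kwargs": {"rows": [[-2,-30,0,0,0,0],[-2,-25,0,0,0,0],[0,-12,0,0,0,0],[0,-5,0,0,0,0],[0,0,0,0,0,0]]}}

```text
time: 7.72
tool_pos: [540.6, 67.7, 200.9]
tcp_rot: [180.0, 0.0, -0.0]
ft_force: [-0.1, 0.1, -2.8]
finger_gap: 37.4
grip_force: 40.1
```

Run:
```python
from h import *
s=sense();print(s['tool_pos'].round(1),s['ft_force'].round(1),s['finger_gap'])
p,d=snap('side','side1')
r=top_of('flask_centre','side',d,300)
print(r and (r[0],r[2].min(0),r[2].max(0)))
cv2.imwrite('pics/side1c.png',cv2.resize(p[60:280,180:460,::-1],None,fx=2.5,fy=2.5))
```

```text
[540.6  67.7 200.9] [-0.1  0.1 -2.8] 37.379942657634516
(np.float64(215.95608642651155), array([  502.6078068 , -1938.14692151,  -642.96577774]), array([619.95415663, 114.66313284, 231.27349246]))
```

View pics/side1c.png

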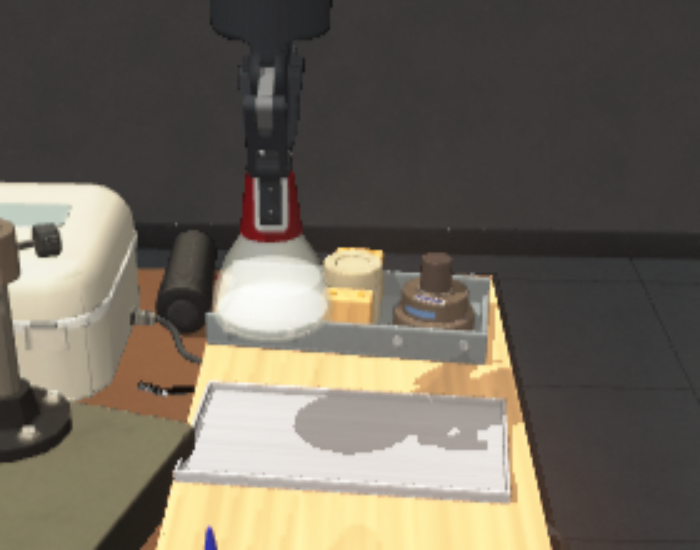

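>>> {"fn": "apply_moves", "kwargs": {"rows": [[0,0,15,0,0,0],[0,0,30,0,0,0],[0,0,30,0,0,0],[0,0,15,0,0,0],[0,0,5,0,0,0]]}}

```text
time: 8.45
tool_pos: [539.9, 67.7, 104.9]
tcp_rot: [180.0, 0.1, -0.0]
ft_force: [0.5, 0.5, -2.3]
finger_gap: 37.3
grip_force: 40.2
```

>>> {"fn": "apply_moves", "kwargs": {"rows": [[0,0,1.5,0,0,0],[0,0,1.5,0,0,0],[0,0,1.5,0,0,0],[0,0,1,0,0,0],[0,0,0,0,0,0]]}}

```text
time: 9.07
tool_pos: [540.7, 68.0, 100.8]
tcp_rot: [-180.0, -0.0, -0.0]
ft_force: [-0.4, 0.4, -1.7]
finger_gap: 37.4
grip_force: 40.2
```

>>> {"fn": "apply_moves", "kwargs": {"rows": [[0,0,0.7,0,0,0],[0,0,0.7,0,0,0],[0,0,0,0,0,0],[0,0,0,0,0,0],[0,0,0,0,0,0]]}}

```text
time: 9.7
tool_pos: [541.1, 68.1, 99.9]
tcp_rot: [-180.0, -0.0, -0.0]
ft_force: [-1.8, 0.9, 4.6]
finger_gap: 37.4
grip_force: 41.2
```

>>> {"fn": "apply_moves", "kwargs": {"rows": [[0,0,0,0,0,0],[0,0,0,0,0,0],[0,0,0,0,0,0],[0,0,0,0,0,0],[0,0,-10,0,0,0]], "fingers": 75}}

```text
time: 10.32
tool_pos: [539.9, 67.9, 108.8]
tcp_rot: [180.0, 0.1, -0.0]
ft_force: [-0.3, 0.2, 0.5]
finger_gap: 74.9
grip_force: 0.0
```

>>> {"fn": "apply_moves", "kwargs": {"rows": [[0,0,-20,0,0,0],[0,0,-30,0,0,0],[0,0,-20,0,0,0],[-20,15,0,0,0,0],[-26,40,0,0,0,0]]}}

```text
time: 10.95
tool_pos: [494.8, 13.4, 180.3]
tcp_rot: [-180.0, -0.1, 0.1]
ft_force: [-0.7, -1.0, 0.2]
finger_gap: 74.7
grip_force: 0.0
```

>>> {"fn": "apply_moves", "kwargs": {"rows": [[-26,40,0,0,0,0],[-26,40,0,0,0,0],[-20,30,0,0,0,0],[-8,10,0,0,0,0],[0,0,0,0,0,0]]}}

```text
time: 11.58
tool_pos: [414.8, -107.3, 179.8]
tcp_rot: [-180.0, -0.0, -0.1]
ft_force: [0.1, -0.8, 0.5]
finger_gap: 74.8
grip_force: 0.0
```

>>> {"fn": "apply_moves", "kwargs": {"rows": [[0,0,0,0,0,0],[0,0,0,0,0,0],[0,0,0,0,0,0],[0,0,0,0,0,0],[0,0,0,0,0,0]]}}

```text
time: 12.2
tool_pos: [414.7, -106.9, 179.3]
tcp_rot: [-180.0, 0.0, 0.0]
ft_force: [0.2, -0.6, 0.2]
finger_gap: 75.0
grip_force: 0.0
```

>>> {"fn": "apply_moves", "kwargs": {"rows": [[0,0,25,0,0,0],[0,0,30,0,0,0],[0,0,30,0,0,0],[0,0,20,0,0,0],[0,0,5,0,0,0]]}}

```text
time: 12.82
tool_pos: [413.5, -106.6, 68.0]
tcp_rot: [-179.9, 0.2, -0.0]
ft_force: [0.4, -0.1, 0.2]
finger_gap: 75.2
grip_force: 0.0
```

>>> {"fn": "apply_moves", "kwargs": {"rows": [[0,0,0,0,0,0],[0,0,0,0,0,0],[0,0,0,0,0,0],[0,0,0,0,0,0],[0,0,0,0,0,0]], "fingers": 15, "grip_force": 60}}

```text
time: 13.45
tool_pos: [415.8, -108.0, 70.8]
tcp_rot: [179.9, -0.1, -0.0]
ft_force: [-0.5, -5.6, 6.6]
finger_gap: 25.2
grip_force: 58.8
```

>>> {"fn": "apply_moves", "kwargs": {"rows": [[0,0,0,0,0,0],[0,0,0,0,0,0],[0,0,0,0,0,0],[0,0,0,0,0,0],[0,0,0,0,0,0]]}}

```text
time: 14.08
tool_pos: [415.8, -108.0, 70.8]
tcp_rot: [179.9, -0.1, -0.0]
ft_force: [0.3, -3.6, 5.5]
finger_gap: 25.1
grip_force: 58.8
```

>>> {"fn": "apply_moves", "kwargs": {"rows": [[0,0,-5,0,0,0],[0,0,-15,0,0,0],[0,0,-25,0,0,0],[0,0,-15,0,0,0],[0,0,0,0,0,0]]}}

```text
time: 14.7
tool_pos: [415.6, -107.3, 130.9]
tcp_rot: [180.0, -0.2, -0.0]
ft_force: [0.5, 0.3, -6.8]
finger_gap: 24.7
grip_force: 59.8
```

>>> {"fn": "apply_moves", "kwargs": {"rows": [[1,-10,0,0,0,0],[2,-25,0,0,0,0],[3,-30,0,0,0,0],[3,-30,0,0,0,0],[3,-30,0,0,0,0]]}}

```text
time: 15.32
tool_pos: [425.6, 19.6, 128.0]
tcp_rot: [-180.0, 0.1, -0.0]
ft_force: [1.2, 0.0, -7.9]
finger_gap: 25.0
grip_force: 60.0
```

>>> {"fn": "apply_moves", "kwargs": {"rows": [[3,-30,0,0,0,0],[1,-20,0,0,0,0],[0,-9,0,0,0,0],[0,0,0,0,0,0],[0,0,0,0,0,0]]}}

```text
time: 15.95
tool_pos: [430.5, 76.4, 129.1]
tcp_rot: [180.0, 0.0, -0.0]
ft_force: [-0.6, 0.3, -6.8]
finger_gap: 24.6
grip_force: 60.1
```

Run:
```python
from h import *
s=sense();print(s['tool_pos'].round(1),s['ft_force'].round(1),s['finger_gap'])
p,d=snap('side','side2')
cv2.imwrite('pics/side2c.png',cv2.resize(p[60:280,220:500,::-1],None,fx=2.5,fy=2.5))
```

```text
[430.5  76.4 129.1] [-0.6  0.3 -6.8] 24.62664101658683
```

View pics/side2c.png

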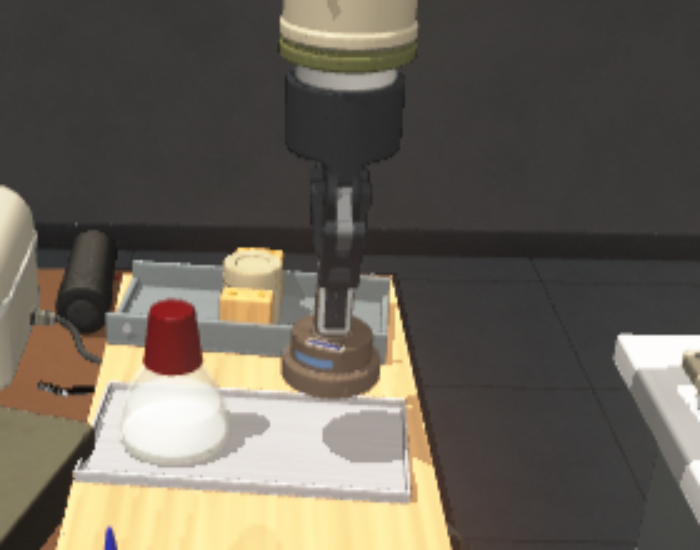

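The flask stands on the tray at crop (175,410), and the anvil hangs upright at (330,360). I'll lower it.

>>> {"fn": "apply_moves", "kwargs": {"rows": [[0,0,15,0,0,0],[0,0,20,0,0,0],[0,0,15,0,0,0],[0,0,5,0,0,0],[0,0,3,0,0,0]]}}

```text
time: 16.62
tool_pos: [430.7, 76.9, 71.2]
tcp_rot: [180.0, 0.0, -0.0]
ft_force: [-0.5, -0.2, -6.0]
finger_gap: 24.9
grip_force: 60.1
```

>>> {"fn": "apply_moves", "kwargs": {"rows": [[0,0,1.5,0,0,0],[0,0,1,0,0,0],[0,0,0.7,0,0,0],[0,0,0.5,0,0,0],[0,0,0,0,0,0]]}}

```text
time: 17.25
tool_pos: [430.9, 77.0, 68.0]
tcp_rot: [-180.0, -0.0, -0.0]
ft_force: [-1.5, -0.1, -5.5]
finger_gap: 24.8
grip_force: 60.5
```

>>> {"fn": "apply_moves", "kwargs": {"rows": [[0,0,0.7,0,0,0],[0,0,0.7,0,0,0],[0,0,0,0,0,0],[0,0,0,0,0,0],[0,0,0,0,0,0]]}}

```text
time: 17.88
tool_pos: [431.2, 76.8, 67.8]
tcp_rot: [180.0, -0.0, -0.0]
ft_force: [-7.4, -2.5, 10.4]
finger_gap: 24.8
grip_force: 62.2
```

>>> {"fn": "apply_moves", "kwargs": {"rows": [[0,0,0,0,0,0],[0,0,0,0,0,0],[0,0,0,0,0,0],[0,0,0,0,0,0],[0,0,-10,0,0,0]], "fingers": 75}}

```text
time: 18.5
tool_pos: [429.9, 76.9, 75.9]
tcp_rot: [180.0, 0.1, -0.0]
ft_force: [0.4, -0.1, 0.8]
finger_gap: 74.8
grip_force: 0.0
```

>>> {"fn": "apply_moves", "kwargs": {"rows": [[0,0,-20,0,0,0],[0,0,-35,0,0,0],[0,0,-35,0,0,0],[7,24,0,0,0,0],[11,40,0,0,0,0]]}}

```text
time: 19.12
tool_pos: [449.5, 13.0, 168.0]
tcp_rot: [-180.0, -0.2, 0.1]
ft_force: [-0.1, -0.4, 0.0]
finger_gap: 75.1
grip_force: 0.0
```

>>> {"fn": "apply_moves", "kwargs": {"rows": [[11,40,0,0,0,0],[11,40,0,0,0,0],[10,35,0,0,0,0],[5,15,0,0,0,0],[0,0,0,0,0,-0.161]]}}

```text
time: 19.75
tool_pos: [485.9, -117.8, 166.7]
tcp_rot: [-180.0, -0.0, 9.3]
ft_force: [-0.7, 0.4, -0.2]
finger_gap: 75.4
grip_force: 0.0
```

>>> {"fn": "apply_moves", "kwargs": {"rows": [[0,0,0,0,0,-0.161],[0,0,0,0,0,-0.161],[0,0,0,0,0,-0.161],[0,0,0,0,0,-0.161],[0,0,0,0,0,-0.161]]}}

```text
time: 20.38
tool_pos: [485.7, -116.3, 166.7]
tcp_rot: [-180.0, -0.0, 55.7]
ft_force: [0.6, 0.2, -0.2]
finger_gap: 75.2
grip_force: 0.0
```

>>> {"fn": "apply_moves", "kwargs": {"rows": [[0,0,0,0,0,-0.161],[0,0,0,0,0,-0.161],[0,0,0,0,0,-0.161],[0,0,0,0,0,0],[0,0,0,0,0,0]]}}

```text
time: 21.0
tool_pos: [485.7, -116.7, 166.5]
tcp_rot: [180.0, -0.0, 82.8]
ft_force: [-0.3, -0.1, -0.6]
finger_gap: 74.8
grip_force: 0.0
```

Run:
```python
from h import *
s=sense();print(s['tool_pos'].round(1),s['tcp_rot'].round(1),s['time'],s['finger_gap'])
p,d=snap('side','side3')
cv2.imwrite('pics/side3c.png',cv2.resize(p[60:280,220:500,::-1],None,fx=2.5,fy=2.5))
for n,b in [('flask_centre',8),('anvil_centre',8),('jar_centre',6)]:
    r=top_of(n,'side',d,b)
    if r: print(n,round(r[0],1),np.round(cv2.minEnclosingCircle(r[1][:,:2].astype(np.float32))[0],1))
```

```text
[ 485.7 -116.7  166.5] [180.   -0.   82.8] 21.0 74.84926745506743
flask_centre 132.4 [541.6  72. ]
anvil_centre 89.3 [431.1  79.3]
jar_centre 39.1 [491.5 245.5]
```

View pics/side3c.png

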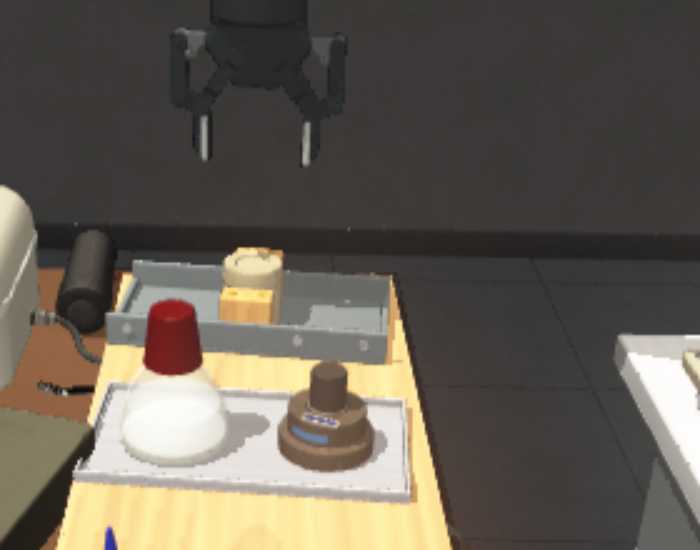

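The flask and anvil stand upright on the tray, and the open fingers straddle the jar along the caddy's x. I'll descend on the jar.

>>> {"fn": "apply_moves", "kwargs": {"rows": [[-1.5,0,25,0,0,0],[0,0,30,0,0,0],[0,0,30,0,0,0],[0,0,22,0,0,0],[0,0,9,0,0,0]]}}

```text
time: 21.82
tool_pos: [484.4, -118.2, 48.8]
tcp_rot: [-179.9, -0.0, 83.0]
ft_force: [-0.1, 0.2, 0.8]
finger_gap: 75.4
grip_force: 0.0
```

>>> {"fn": "apply_moves", "kwargs": {"rows": [[0,0,0,0,0,0],[0,0,0,0,0,0],[0,0,0,0,0,0],[0,0,0,0,0,0],[0,0,0,0,0,0]], "fingers": 40, "grip_force": 25}}

```text
time: 22.45
tool_pos: [486.2, -118.8, 51.1]
tcp_rot: [179.9, 0.0, 83.0]
ft_force: [0.3, 0.5, 5.3]
finger_gap: 50.1
grip_force: 26.5
```

>>> {"fn": "apply_moves", "kwargs": {"rows": [[0,0,0,0,0,0],[0,0,0,0,0,0],[0,0,0,0,0,0],[0,0,-5,0,0,0],[0,0,-15,0,0,0]]}}

```text
time: 23.08
tool_pos: [484.2, -118.1, 69.7]
tcp_rot: [-179.8, -0.0, 83.0]
ft_force: [-0.7, 0.1, -1.6]
finger_gap: 50.0
grip_force: 26.3
```

Run:
```python
from h import *
for c in('top','side'):
    p,d=eyes.snapshot(c)
    for n,b in [('flask_centre',8),('anvil_centre',8),('stand_top',8),('bottle_centre',15),('bottle_centre',70)]:
        r=top_of(n,c,d,b)
        if r:
            T=r[1]
            if b==70: T=T[(T[:,2]>50)&(T[:,2]<76)]
            if len(T): print(c,n,round(r[0],1),np.round(cv2.minEnclosingCircle(T[:,:2].astype(np.float32)),1) if 0 else [np.round(x,1) for x in cv2.minEnclosingCircle(T[:,:2].astype(np.float32))])
```

```text
top flask_centre 135.0 [array([540.7,  71. ]), np.float64(16.8)]
top anvil_centre 91.9 [array([428.7,  78.2]), np.float64(13.1)]
top stand_top 33.2 [array([416.6, 279.4]), np.float64(47.7)]
top bottle_centre 102.3 [array([559.9, 288.5]), np.float64(4.3)]
top bottle_centre 102.3 [array([559.8, 288. ]), np.float64(15.6)]
side flask_centre 132.3 [array([541.4,  75.5]), np.float64(16.0)]
side anvil_centre 89.3 [array([430.2,  78.8]), np.float64(15.1)]
side stand_top 30.8 [array([418.5, 279. ]), np.float64(48.1)]
side bottle_centre 98.8 [array([562.3, 290.1]), np.float64(4.5)]
side bottle_centre 98.8 [array([561.7, 290.1]), np.float64(15.2)]
```

>>> {"fn": "apply_moves", "kwargs": {"rows": [[0,0,-15,0,0,0],[0,0,-30,0,0,0],[0,0,-35,0,0,0],[0,0,-30,0,0,0],[0,0,-10,0,0,0]]}}

```text
time: 24.3
tool_pos: [486.9, -119.0, 193.6]
tcp_rot: [179.7, 0.1, 83.0]
ft_force: [0.4, -0.1, -1.1]
finger_gap: 50.0
grip_force: 26.4
```

>>> {"fn": "apply_moves", "kwargs": {"rows": [[10,-3,0,0,0,0],[25,-7.5,0,0,0,0],[35,-10.5,0,0,0,0],[40,-12,0,0,0,0],[40,-12,0,0,0,0]]}}

```text
time: 24.92
tool_pos: [457.4, 37.6, 188.3]
tcp_rot: [-179.8, -0.0, 83.0]
ft_force: [-0.3, 0.1, -0.4]
finger_gap: 49.7
grip_force: 26.4
```

>>> {"fn": "apply_moves", "kwargs": {"rows": [[40,-12,0,0,0,0],[40,-12,0,0,0,0],[40,-12,0,0,0,0],[40,-12,0,0,0,0],[35,-10,0,0,0,0]]}}

```text
time: 25.55
tool_pos: [423.2, 237.9, 188.3]
tcp_rot: [-179.8, 0.1, 83.1]
ft_force: [0.2, 0.1, -1.3]
finger_gap: 49.9
grip_force: 26.4
```

>>> {"fn": "apply_moves", "kwargs": {"rows": [[25,-7,0,0,0,0],[12,-4,0,0,0,0],[3,-1,0,0,0,0],[0,0,0,0,0,0],[0,0,0,0,0,0]]}}

```text
time: 26.18
tool_pos: [418.4, 276.8, 190.2]
tcp_rot: [180.0, 0.0, 82.9]
ft_force: [0.1, -0.9, -1.6]
finger_gap: 50.0
grip_force: 26.4
```

>>> {"fn": "apply_moves", "kwargs": {"rows": [[0,0,20,0,0,0],[0,0,35,0,0,0],[0,0,40,0,0,0],[0,0,25,0,0,0],[0,0,12,0,0,0]]}}

```text
time: 26.8
tool_pos: [417.5, 276.5, 56.7]
tcp_rot: [-179.9, 0.1, 83.0]
ft_force: [-0.5, 0.2, -1.3]
finger_gap: 49.6
grip_force: 26.4
```

>>> {"fn": "apply_moves", "kwargs": {"rows": [[0,0,4,0,0,0],[0,0,1.5,0,0,0],[0,0,1,0,0,0],[0,0,0,0,0,0],[0,0,0,0,0,0]]}}

```text
time: 27.42
tool_pos: [418.4, 277.8, 52.2]
tcp_rot: [180.0, -0.0, 83.0]
ft_force: [-0.1, -0.0, -0.7]
finger_gap: 50.2
grip_force: 26.4
```

>>> {"fn": "apply_moves", "kwargs": {"rows": [[0,0,1,0,0,0],[0,0,0.7,0,0,0],[0,0,0.5,0,0,0],[0,0,0,0,0,0],[0,0,0,0,0,0]]}}

```text
time: 28.05
tool_pos: [418.6, 277.8, 51.0]
tcp_rot: [180.0, -0.0, 83.0]
ft_force: [-5.8, -3.1, 12.8]
finger_gap: 50.0
grip_force: 27.4
```

>>> {"fn": "apply_moves", "kwargs": {"rows": [[0,0,0,0,0,0],[0,0,0,0,0,0],[0,0,0,0,0,0],[0,0,0,0,0,0],[0,0,-10,0,0,0]], "fingers": 70}}

```text
time: 28.68
tool_pos: [417.4, 277.2, 59.0]
tcp_rot: [-179.9, 0.1, 83.0]
ft_force: [-0.5, 0.8, 0.4]
finger_gap: 69.8
grip_force: 0.0
```

>>> {"fn": "apply_moves", "kwargs": {"rows": [[0,0,-20,0,0,0],[0,0,-35,0,0,0],[0,0,-35,0,0,0],[0,0,-15,0,0,0],[0,0,0,0,0,0]]}}

```text
time: 29.3
tool_pos: [418.9, 278.0, 165.7]
tcp_rot: [179.9, -0.1, 83.0]
ft_force: [0.4, 0.5, -0.2]
finger_gap: 70.0
grip_force: 0.0
```

Run:
```python
from h import *
s=sense();print(s['tool_pos'].round(1),s['tcp_rot'].round(1),s['time'],s['finger_gap'])
p,d=snap('side','side4')
cv2.imwrite('pics/side4c.png',cv2.resize(p[160:370,210:430,::-1],None,fx=2.7,fy=2.7))
for n,b in [('jar_centre',6),('stand_top',8)]:
    r=top_of(n,'side',d,b)
    if r: print(n,round(r[0],1),np.round(cv2.minEnclosingCircle(r[1][:,:2].astype(np.float32))[0],1))
```

```text
[418.9 278.  165.7] [ 1.799e+02 -1.000e-01  8.300e+01] 29.3 69.98635428618215
jar_centre 83.5 [418.9 279.3]
stand_top 30.9 [418.8 279.8]
```

View pics/side4c.png

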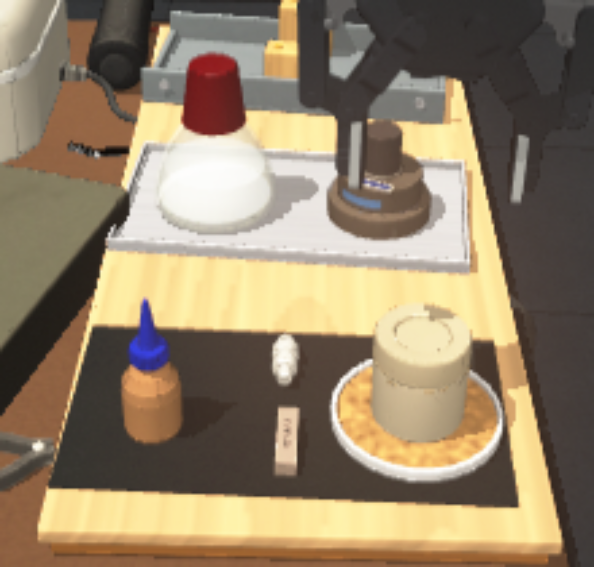

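The jar stands upright in the middle of the cork at crop (420,400). The bottle is at (150,400), with the bar and coupler untouched. Next is the bottle.

>>> {"fn": "apply_moves", "kwargs": {"rows": [[3,15,0,0,0,0],[6,32,0,0,0,0],[8,40,0,0,0,0],[6,33,0,0,0,0],[4,20,0,0,0,0]], "fingers": 60}}

```text
time: 30.08
tool_pos: [562.4, 286.8, 162.9]
tcp_rot: [-179.9, 0.1, 83.0]
ft_force: [-0.4, -0.9, -0.2]
finger_gap: 59.6
grip_force: 0.0
```

>>> {"fn": "apply_moves", "kwargs": {"rows": [[0,0,0,0,0,0],[0,0,0,0,0,0],[0,0,20,0,0,0],[0,0,20,0,0,0],[0,0,0,0,0,0]]}}

```text
time: 30.7
tool_pos: [557.9, 286.5, 120.8]
tcp_rot: [-179.7, 0.2, 83.0]
ft_force: [-0.5, -0.3, -0.6]
finger_gap: 60.0
grip_force: 0.0
```

Run:
```python
from h import *
s=sense();print(s['tool_pos'].round(1),s['tcp_rot'].round(1),s['time'],s['finger_gap'])
p,d=snap('side','side5')
cv2.imwrite('pics/side5c.png',cv2.resize(p[180:370,200:400,::-1],None,fx=3,fy=3))
```

```text
[557.9 286.5 120.8] [-179.7    0.2   83. ] 30.7 60.02104392638369
```

View pics/side5c.png

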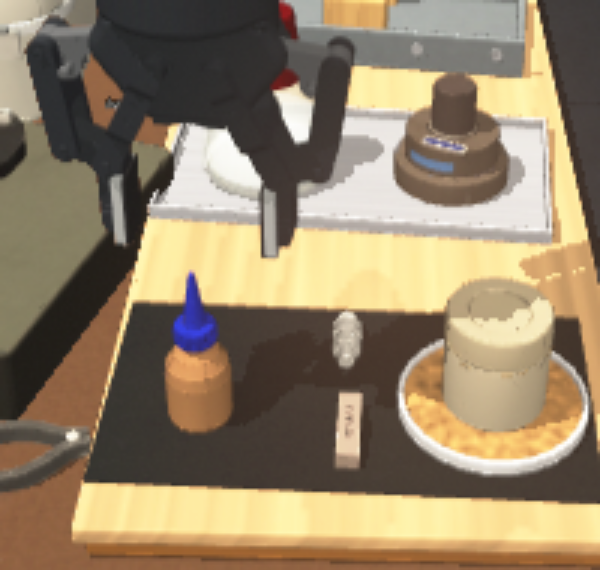

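The finger midpoint at crop x≈195 lines up with the bottle's spout at x≈192. I'll descend and grip.

>>> {"fn": "apply_moves", "kwargs": {"rows": [[0,0,20,0,0,0],[0,0,25,0,0,0],[0,0,20,0,0,0],[0,0,13,0,0,0],[0,0,5,0,0,0]]}}

```text
time: 31.38
tool_pos: [560.0, 287.2, 40.4]
tcp_rot: [-179.9, 0.0, 83.0]
ft_force: [-0.1, -0.2, -0.9]
finger_gap: 60.1
grip_force: 0.0
```

>>> {"fn": "apply_moves", "kwargs": {"rows": [[0,0,0,0,0,0],[0,0,0,0,0,0],[0,0,0,0,0,0],[0,0,0,0,0,0],[0,0,0,0,0,0]], "fingers": 22, "grip_force": 20}}

```text
time: 32.0
tool_pos: [561.2, 287.6, 42.6]
tcp_rot: [179.9, -0.0, 83.0]
ft_force: [1.8, 0.1, 4.6]
finger_gap: 30.1
grip_force: 20.4
```

>>> {"fn": "apply_moves", "kwargs": {"rows": [[0,0,0,0,0,0],[0,0,0,0,0,0],[0,0,-4,0,0,0],[0,0,-10,0,0,0],[0,0,-20,0,0,0]]}}

```text
time: 32.62
tool_pos: [559.4, 286.9, 75.4]
tcp_rot: [-179.9, 0.1, 83.0]
ft_force: [0.5, 0.5, -0.3]
finger_gap: 30.1
grip_force: 19.9
```

>>> {"fn": "apply_moves", "kwargs": {"rows": [[0,0,-30,0,0,0],[0,0,-40,0,0,0],[0,0,-40,0,0,0],[0,0,-20,0,0,0],[0,0,0,0,0,0]]}}

```text
time: 33.25
tool_pos: [561.5, 287.8, 208.0]
tcp_rot: [179.8, -0.1, 83.0]
ft_force: [0.5, -0.1, -0.5]
finger_gap: 29.9
grip_force: 19.9
```

Run:
```python
from h import *
s=sense();print(s['tool_pos'].round(1),s['tcp_rot'].round(1),s['time'],s['finger_gap'],s['ft_force'].round(1))
p,d=snap('side','side6')
cv2.imwrite('pics/side6c.png',cv2.resize(p[100:370,180:430,::-1],None,fx=2.2,fy=2.2))
```

```text
[561.5 287.8 208. ] [ 1.798e+02 -1.000e-01  8.300e+01] 33.25 29.88204313789999 [ 0.5 -0.1 -0.5]
```

View pics/side6c.png

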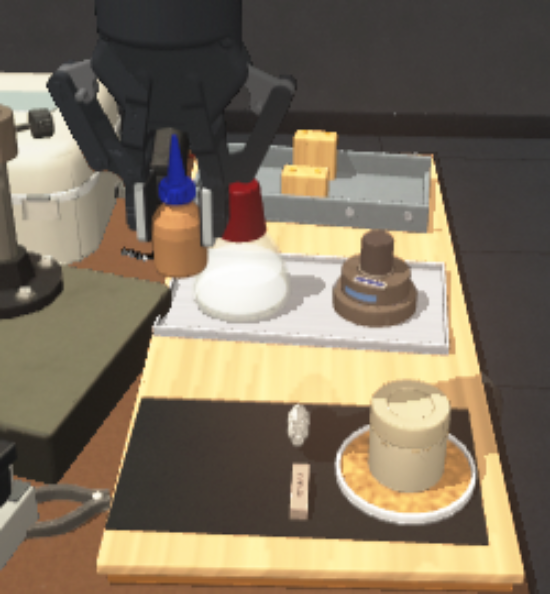

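The bottle hangs upright between the pads at crop (180,230). Now I measure the cheeks to find the centre of the middle place.

Run:
```python
from h import *
for c in('top','side'):
    p,d=eyes.snapshot(c)
    W=world(c,np.ones(d.shape,bool),d)
    B=W[(abs(W[:,0]-487)<140)&(abs(W[:,1]+118)<75)]
    C=B[(B[:,2]>68)&(B[:,2]<85)&(abs(B[:,0]-487)<45)]
    for side in(1,-1):
        S=C[(C[:,1]+118)*side>0]
        if len(S)>5: print(c,side,len(S),S.mean(0).round(1),np.percentile(S,3,0).round(1),np.percentile(S,97,0).round(1))
    R=B[(B[:,2]>32)&(B[:,2]<90)][:,:2].astype(np.float32)
    r=cv2.minAreaRect(R);print(c,'rect',np.round(r[0],1),np.round(r[1],1),round(r[2],1))
    print([(np.round(r['xyz'],1),round(r['confidence'],2)) for r in models.place_of('middle_place',c)[:1]])
```

```text
top 1 182 [489.2 -74.   74.1] [468.9 -85.   71. ] [510.4 -63.8  77.5]
top -1 184 [ 479.3 -157.1   74. ] [ 458.3 -168.3   69.3] [ 499.7 -146.4   77.5]
top rect [ 500.1 -118.4] [115.7 270. ] 82.7
[(array([ 487. , -121. ,   27.2]), 0.92)]
side 1 131 [491.1 -71.5  72.1] [470.9 -84.   68.3] [511.  -61.9  74.2]
side -1 107 [ 481.2 -154.5   72.1] [ 461.6 -166.9   68.3] [ 501.8 -145.2   74.3]
side rect [ 498.1 -116.9] [116.8 261.2] 83.5
[(array([ 488.1, -118.1,   33.2]), 0.69)]
```

>>> {"fn": "apply_moves", "kwargs": {"rows": [[-10,-0.6,0,0,0,0],[-25,-1.5,0,0,0,0],[-35,-2,0,0,0,0],[-40,-2.5,0,0,0,0],[-40,-2.5,0,0,0,0]]}}

```text
time: 34.12
tool_pos: [532.4, 137.9, 205.0]
tcp_rot: [-180.0, 0.0, 83.0]
ft_force: [0.1, -0.2, -0.4]
finger_gap: 30.0
grip_force: 19.9
```

>>> {"fn": "apply_moves", "kwargs": {"rows": [[-40,-2.5,0,0,0,0],[-40,-2.5,0,0,0,0],[-40,-2.5,0,0,0,0],[-40,-2.5,0,0,0,0],[-40,-2.5,0,0,0,0]]}}

```text
time: 34.75
tool_pos: [495.4, -59.0, 205.1]
tcp_rot: [-180.0, 0.0, 83.0]
ft_force: [0.6, 0.7, 0.1]
finger_gap: 30.1
grip_force: 19.9
```

>>> {"fn": "apply_moves", "kwargs": {"rows": [[-30,-2,0,0,0,0],[-20,-1.5,0,0,0,0],[-10,-0.5,0,0,0,0],[-1.5,0,0,0,0,0],[0,0,0,0,0,0]]}}

```text
time: 35.38
tool_pos: [485.0, -117.5, 205.5]
tcp_rot: [-180.0, -0.0, 83.0]
ft_force: [-0.2, -0.1, 0.0]
finger_gap: 29.9
grip_force: 19.9
```

>>> {"fn": "apply_moves", "kwargs": {"rows": [[0,0,0,0,0,0],[0,0,0,0,0,0],[0,0,0,0,0,0],[0,0,0,0,0,0],[0,0,0,0,0,0]]}}

```text
time: 36.0
tool_pos: [485.0, -118.0, 205.6]
tcp_rot: [180.0, 0.0, 83.0]
ft_force: [-0.5, 0.6, -1.3]
finger_gap: 30.0
grip_force: 19.9
```

>>> {"fn": "apply_moves", "kwargs": {"rows": [[0,0,20,0,0,0],[0,0,40,0,0,0],[0,0,45,0,0,0],[0,0,35,0,0,0],[0,0,14,0,0,0]]}}

```text
time: 36.62
tool_pos: [483.3, -117.4, 49.3]
tcp_rot: [-179.8, -0.0, 83.0]
ft_force: [0.7, -0.2, -0.2]
finger_gap: 30.0
grip_force: 19.9
```

>>> {"fn": "apply_moves", "kwargs": {"rows": [[0,0,3,0,0,0],[0,0,1,0,0,0],[0,0,1,0,0,0],[0,0,0,0,0,0],[0,0,0,0,0,0]]}}

```text
time: 37.25
tool_pos: [485.3, -118.1, 47.1]
tcp_rot: [180.0, 0.0, 83.0]
ft_force: [0.6, -0.7, -0.2]
finger_gap: 30.2
grip_force: 20.0
```

>>> {"fn": "apply_moves", "kwargs": {"rows": [[0,0,0.7,0,0,0],[0,0,0.6,0,0,0],[0,0,0,0,0,0],[0,0,0,0,0,0],[0,0,0,0,0,0]]}}

```text
time: 37.88
tool_pos: [485.3, -118.1, 46.4]
tcp_rot: [180.0, 0.0, 83.0]
ft_force: [-4.2, 1.6, 10.2]
finger_gap: 30.3
grip_force: 21.1
```

>>> {"fn": "apply_moves", "kwargs": {"rows": [[0,0,0,0,0,0],[0,0,0,0,0,0],[0,0,0,0,0,0],[0,0,0,0,0,0],[0,0,-6,0,0,0]], "fingers": 60}}

```text
time: 38.5
tool_pos: [484.4, -117.8, 50.9]
tcp_rot: [-179.9, -0.0, 83.0]
ft_force: [-1.1, 0.0, 0.0]
finger_gap: 59.8
grip_force: 0.0
```

>>> {"fn": "apply_moves", "kwargs": {"rows": [[0,0,-20,0,0,0],[0,0,-40,0,0,0],[0,0,-45,0,0,0],[0,0,-30,0,0,0],[0,0,-15,0,0,0.161]]}}

```text
time: 39.12
tool_pos: [486.0, -118.3, 204.3]
tcp_rot: [179.8, 0.0, 73.6]
ft_force: [0.3, 0.1, -1.3]
finger_gap: 60.0
grip_force: 0.0
```

>>> {"fn": "apply_moves", "kwargs": {"rows": [[0,0,0,0,0,0.161],[0,0,0,0,0,0.161],[0,0,0,0,0,0.161],[0,0,0,0,0,0.161],[0,0,0,0,0,0.161]]}}

```text
time: 39.75
tool_pos: [485.0, -118.0, 201.8]
tcp_rot: [180.0, -0.0, 27.4]
ft_force: [0.6, 0.4, 0.1]
finger_gap: 60.6
grip_force: 0.0
```

>>> {"fn": "apply_moves", "kwargs": {"rows": [[0,0,0,0,0,0.161],[0,0,0,0,0,0.161],[0,0,0,0,0,0.161],[0,0,0,0,0,0],[0,0,0,0,0,0]]}}

```text
time: 40.38
tool_pos: [485.0, -118.0, 201.5]
tcp_rot: [180.0, -0.0, 0.2]
ft_force: [-0.1, 0.4, 0.1]
finger_gap: 59.9
grip_force: 0.0
```

Run:
```python
from h import *
s=sense();print(s['tool_pos'].round(1),s['tcp_rot'].round(1),s['time'],s['finger_gap'],s['ft_force'].round(1))
p,d=snap('side','side7')
cv2.imwrite('pics/side7c.png',cv2.resize(p[60:280,220:500,::-1],None,fx=2.5,fy=2.5))
for n,b in [('bottle_centre',15),('flask_centre',8),('anvil_centre',8)]:
    r=top_of(n,'side',d,b)
    if r: print(n,round(r[0],1),np.round(cv2.minEnclosingCircle(r[1][:,:2].astype(np.float32))[0],1))
```

```text
[ 485.  -118.   201.5] [180.   -0.    0.2] 40.375 59.853831523467726 [-0.1  0.4  0.1]
bottle_centre 106.6 [ 484.5 -116.3]
flask_centre 132.3 [541.7  72.4]
anvil_centre 89.3 [430.3  77.7]
```

View pics/side7c.png

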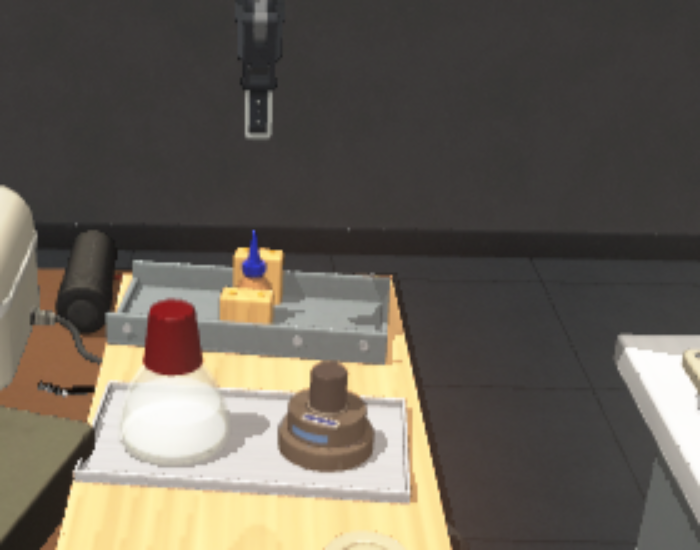

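The bottle stands upright between the cheeks at crop (254,265). Next I fetch the flask.

>>> {"fn": "apply_moves", "kwargs": {"rows": [[3,-10,0,0,0,0],[9,-30,0,0,0,0],[12,-40,0,0,0,0],[12,-40,0,0,0,0],[12,-40,0,0,0,0]], "fingers": 75}}

```text
time: 41.2
tool_pos: [533.3, 44.0, 201.4]
tcp_rot: [-180.0, -0.0, 0.0]
ft_force: [0.3, -0.4, -0.0]
finger_gap: 74.7
grip_force: 0.0
```

>>> {"fn": "apply_moves", "kwargs": {"rows": [[6,-20,0,0,0,0],[2,-6,0,0,0,0],[0,0,0,0,0,0],[0,0,0,0,0,0],[0,0,10,0,0,0]]}}

```text
time: 41.82
tool_pos: [541.6, 67.1, 192.0]
tcp_rot: [180.0, -0.1, -0.1]
ft_force: [0.3, -0.6, -0.1]
finger_gap: 74.7
grip_force: 0.0
```

>>> {"fn": "apply_moves", "kwargs": {"rows": [[0,0,25,0,0,0],[0,0,30,0,0,0],[0,0,22,0,0,0],[0,0,10,0,0,0],[0,0,3.5,0,0,0]]}}

```text
time: 42.45
tool_pos: [540.7, 67.7, 100.2]
tcp_rot: [180.0, 0.1, -0.0]
ft_force: [-0.1, -0.2, -0.6]
finger_gap: 74.6
grip_force: 0.0
```

>>> {"fn": "apply_moves", "kwargs": {"rows": [[0,0,0,0,0,0],[0,0,0,0,0,0],[0,0,0,0,0,0],[0,0,0,0,0,0],[0,0,0,0,0,0]], "fingers": 20, "grip_force": 40}}

```text
time: 43.08
tool_pos: [541.9, 68.3, 102.2]
tcp_rot: [-180.0, -0.1, -0.0]
ft_force: [-1.1, 1.2, 6.5]
finger_gap: 36.8
grip_force: 40.1
```

>>> {"fn": "apply_moves", "kwargs": {"rows": [[0,0,0,0,0,0],[0,0,0,0,0,0],[0,0,-5,0,0,0],[0,0,-15,0,0,0],[0,0,-30,0,0,0]]}}

```text
time: 43.7
tool_pos: [539.6, 67.9, 150.3]
tcp_rot: [180.0, 0.2, -0.0]
ft_force: [0.9, 0.2, -1.4]
finger_gap: 36.7
grip_force: 40.0
```

>>> {"fn": "apply_moves", "kwargs": {"rows": [[0,0,-30,0,0,0],[0,0,-20,0,0,0],[0,0,0,0,0,0],[0,0,0,0,0,0],[0,0,0,0,0,0]]}}

```text
time: 44.32
tool_pos: [540.0, 68.0, 199.1]
tcp_rot: [180.0, 0.2, -0.0]
ft_force: [0.2, 0.1, -2.3]
finger_gap: 36.7
grip_force: 40.0
```

>>> {"fn": "apply_moves", "kwargs": {"rows": [[1,10,0,0,0,0],[2,25,0,0,0,0],[2,30,0,0,0,0],[2,30,0,0,0,0],[2,30,0,0,0,0]]}}

```text
time: 44.95
tool_pos: [549.7, -58.6, 200.2]
tcp_rot: [180.0, 0.0, -0.0]
ft_force: [0.4, 0.0, -3.0]
finger_gap: 37.0
grip_force: 40.1
```

>>> {"fn": "apply_moves", "kwargs": {"rows": [[2,30,0,0,0,0],[2,25,0,0,0,0],[0,12,0,0,0,0],[0,3.5,0,0,0,0],[0,0,0,0,0,0]]}}

```text
time: 45.58
tool_pos: [553.9, -127.1, 200.6]
tcp_rot: [-180.0, 0.0, -0.0]
ft_force: [0.9, 0.4, -2.3]
finger_gap: 36.7
grip_force: 40.1
```

>>> {"fn": "apply_moves", "kwargs": {"rows": [[0,0,15,0,0,0],[0,0,25,0,0,0],[0,0,30,0,0,0],[0,0,15,0,0,0],[0,0,5,0,0,0]]}}

```text
time: 46.2
tool_pos: [553.1, -126.8, 109.3]
tcp_rot: [-180.0, 0.1, 0.0]
ft_force: [0.5, 0.1, -2.3]
finger_gap: 36.9
grip_force: 40.1
```

>>> {"fn": "apply_moves", "kwargs": {"rows": [[0,0,3,0,0,0],[0,0,2,0,0,0],[0,0,1,0,0,0],[0,0,0,0,0,0],[0,0,0,0,0,0]]}}

```text
time: 46.82
tool_pos: [554.3, -127.6, 105.3]
tcp_rot: [180.0, -0.1, -0.0]
ft_force: [0.1, -0.0, -0.8]
finger_gap: 36.8
grip_force: 40.4
```

>>> {"fn": "apply_moves", "kwargs": {"rows": [[0,0,0.7,0,0,0],[0,0,0.5,0,0,0],[0,0,0,0,0,0],[0,0,0,0,0,0],[0,0,0,0,0,0]]}}

```text
time: 47.45
tool_pos: [554.9, -127.5, 105.2]
tcp_rot: [180.0, -0.1, -0.0]
ft_force: [-2.0, 2.0, 7.4]
finger_gap: 36.5
grip_force: 41.6
```

>>> {"fn": "apply_moves", "kwargs": {"rows": [[0,0,0,0,0,0],[0,0,0,0,0,0],[0,0,0,0,0,0],[0,0,0,0,0,0],[0,0,-10,0,0,0]], "fingers": 75}}

```text
time: 48.08
tool_pos: [553.2, -127.2, 112.9]
tcp_rot: [-180.0, 0.1, -0.0]
ft_force: [-0.2, 0.6, 0.1]
finger_gap: 75.2
grip_force: 0.0
```

>>> {"fn": "apply_moves", "kwargs": {"rows": [[0,0,-20,0,0,0],[0,0,-30,0,0,0],[0,0,-15,0,0,0],[-12,-20,0,0,0,0],[-24,-40,0,0,0,0]]}}

```text
time: 48.7
tool_pos: [518.3, -67.9, 179.7]
tcp_rot: [180.0, -0.1, -0.1]
ft_force: [0.3, 1.0, -0.5]
finger_gap: 74.7
grip_force: 0.0
```

>>> {"fn": "apply_moves", "kwargs": {"rows": [[-24,-40,0,0,0,0],[-24,-40,0,0,0,0],[-22,-36,0,0,0,0],[-12,-20,0,0,0,0],[-5.5,-8.5,0,0,0,0]]}}

```text
time: 49.32
tool_pos: [430.1, 78.0, 179.2]
tcp_rot: [-180.0, -0.1, 0.1]
ft_force: [1.3, 0.3, 0.9]
finger_gap: 75.3
grip_force: 0.0
```

>>> {"fn": "apply_moves", "kwargs": {"rows": [[0,0,0,0,0,0],[0,0,0,0,0,0],[0,0,0,0,0,0],[0,0,0,0,0,0],[0,0,0,0,0,0]]}}

```text
time: 49.95
tool_pos: [430.6, 76.8, 178.5]
tcp_rot: [180.0, 0.0, -0.0]
ft_force: [0.6, 0.5, -0.1]
finger_gap: 74.9
grip_force: 0.0
```

Down to TCP 67 on the anvil post.

>>> {"fn": "apply_moves", "kwargs": {"rows": [[0,0,25,0,0,0],[0,0,30,0,0,0],[0,0,30,0,0,0],[0,0,20,0,0,0],[0,0,6,0,0,0]]}}

```text
time: 50.58
tool_pos: [429.4, 76.9, 66.2]
tcp_rot: [180.0, 0.2, -0.0]
ft_force: [0.3, 1.4, -0.1]
finger_gap: 75.0
grip_force: 0.0
```

>>> {"fn": "apply_moves", "kwargs": {"rows": [[0,0,0,0,0,0],[0,0,0,0,0,0],[0,0,0,0,0,0],[0,0,0,0,0,0],[0,0,0,0,0,0]], "fingers": 15, "grip_force": 60}}

```text
time: 51.2
tool_pos: [431.4, 76.8, 68.9]
tcp_rot: [180.0, -0.1, -0.0]
ft_force: [-1.7, -2.8, 6.6]
finger_gap: 24.7
grip_force: 58.5
```

>>> {"fn": "apply_moves", "kwargs": {"rows": [[0,0,0,0,0,0],[0,0,0,0,0,0],[0,0,-5,0,0,0],[0,0,-20,0,0,0],[0,0,-35,0,0,0]]}}

```text
time: 51.82
tool_pos: [428.1, 77.1, 125.9]
tcp_rot: [180.0, 0.3, -0.0]
ft_force: [1.2, -1.0, -6.4]
finger_gap: 25.0
grip_force: 59.7
```

>>> {"fn": "apply_moves", "kwargs": {"rows": [[0,0,0,0,0,0],[0,0,0,0,0,0],[0,0,0,0,0,0],[-1,10,0,0,0,0],[-2,25,0,0,0,0]]}}

```text
time: 52.45
tool_pos: [426.9, 41.8, 126.8]
tcp_rot: [-180.0, 0.1, 0.1]
ft_force: [0.4, -0.9, -6.8]
finger_gap: 25.2
grip_force: 60.0
```

>>> {"fn": "apply_moves", "kwargs": {"rows": [[-3,30,0,0,0,0],[-3,30,0,0,0,0],[-3,30,0,0,0,0],[-2,30,0,0,0,0],[-1.5,20,0,0,0,0]]}}

```text
time: 53.08
tool_pos: [414.2, -99.7, 127.0]
tcp_rot: [180.0, 0.0, -0.1]
ft_force: [-0.5, -0.1, -7.0]
finger_gap: 24.8
grip_force: 60.0
```

>>> {"fn": "apply_moves", "kwargs": {"rows": [[0,9.5,0,0,0,0],[0,0,0,0,0,0],[0,0,0,0,0,0],[0,0,0,0,0,0],[0,0,0,0,0,0]]}}

```text
time: 53.7
tool_pos: [415.0, -107.0, 127.6]
tcp_rot: [-180.0, -0.0, 0.0]
ft_force: [1.0, -0.0, -7.2]
finger_gap: 24.8
grip_force: 60.1
```

>>> {"fn": "apply_moves", "kwargs": {"rows": [[0,0,15,0,0,0],[0,0,20,0,0,0],[0,0,12,0,0,0],[0,0,5,0,0,0],[0,0,2,0,0,0]]}}

```text
time: 54.32
tool_pos: [415.0, -107.5, 73.4]
tcp_rot: [-180.0, 0.0, -0.0]
ft_force: [-0.1, 0.3, -7.9]
finger_gap: 24.4
grip_force: 60.2
```

>>> {"fn": "apply_moves", "kwargs": {"rows": [[0,0,1,0,0,0],[0,0,1,0,0,0],[0,0,0.7,0,0,0],[0,0,0,0,0,0],[0,0,0,0,0,0]]}}

```text
time: 54.95
tool_pos: [415.6, -107.9, 71.9]
tcp_rot: [180.0, -0.1, -0.0]
ft_force: [-3.8, -0.4, 6.6]
finger_gap: 24.7
grip_force: 61.4
```

Contact. I'll release, rise, back away and check.

>>> {"fn": "apply_moves", "kwargs": {"rows": [[0,0,0,0,0,0],[0,0,0,0,0,0],[0,0,0,0,0,0],[0,0,0,0,0,0],[0,0,-10,0,0,0]], "fingers": 75}}

```text
time: 55.58
tool_pos: [414.2, -107.1, 80.5]
tcp_rot: [-180.0, 0.1, -0.0]
ft_force: [0.2, 0.2, -0.3]
finger_gap: 75.3
grip_force: 0.0
```

>>> {"fn": "apply_moves", "kwargs": {"rows": [[0,0,-25,0,0,0],[0,0,-40,0,0,0],[0,0,-45,0,0,0],[0,0,-30,0,0,0],[0,20,0,0,0,0]]}}

```text
time: 56.2
tool_pos: [416.9, -127.7, 225.3]
tcp_rot: [179.9, -0.4, 0.1]
ft_force: [0.5, -0.6, 0.1]
finger_gap: 75.0
grip_force: 0.0
```

>>> {"fn": "apply_moves", "kwargs": {"rows": [[-5,40,0,0,0,0],[-5,40,0,0,0,0],[-5,40,0,0,0,0],[0,20,0,0,0,0],[0,0,0,0,0,0]]}}

```text
time: 56.82
tool_pos: [399.9, -268.2, 221.2]
tcp_rot: [-180.0, -0.0, -0.1]
ft_force: [0.4, 0.8, 0.2]
finger_gap: 74.9
grip_force: 0.0
```

Run:
```python
from h import *
s=sense();print(s['tool_pos'].round(1),s['time'])
for c in('top','side'):
    p,d=snap(c,c+'8')
    if c=='side': cv2.imwrite('pics/side8c.png',cv2.resize(p[100:370,200:440,::-1],None,fx=2.2,fy=2.2))
    for n,b in [('bottle_centre',15),('flask_centre',8),('anvil_centre',8),('jar_centre',6),('bar_centre',9),('coupler_centre',9)]:
        r=top_of(n,c,d,b)
        if r: print(c,n,round(r[0],1),np.round(cv2.minEnclosingCircle(r[1][:,:2].astype(np.float32))[0],1))
```

```text
[ 399.9 -268.2  221.2] 56.825
top bottle_centre 106.6 [ 484.2 -116. ]
top flask_centre 138.0 [ 553.1 -124.3]
top anvil_centre 94.9 [ 412.9 -106.2]
top jar_centre 86.4 [417.3 279.3]
top coupler_centre 41.9 [488.8 241.4]
side bottle_centre 102.3 [ 485.8 -116.1]
side flask_centre 135.2 [ 554.7 -123.7]
side anvil_centre 92.2 [ 414.9 -102.7]
side jar_centre 83.5 [417.9 279.5]
side bar_centre 33.7 [489.7 302. ]
side coupler_centre 38.7 [489.3 243.4]
```

View pics/side8c.png

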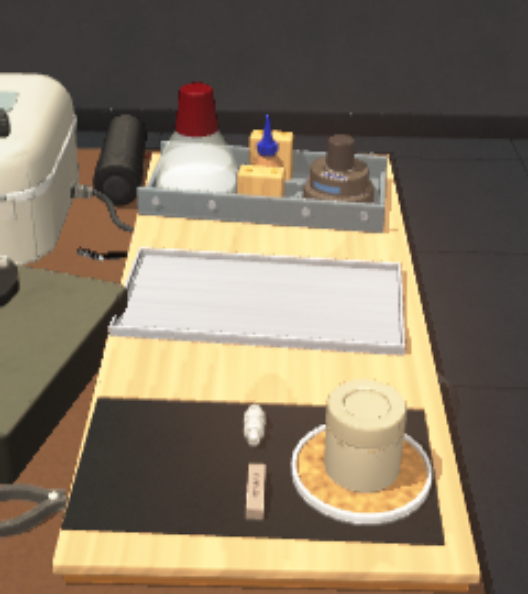

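The flask (crop (197,150)), bottle (267,150) and anvil (340,170) stand upright in the caddy, within about 3 mm of their targets. The jar is centred on the cork, and the bar and coupler haven't moved. I'll hand it in.

```bash
python3 -c "
from bench import job
print(job.hand_in())"
```

```text
the job is handed in; nothing more can be done
None
```

I carried out every step of the task and handed it in at about 57 s; no verdict came back, but the last camera check showed all four pieces upright within about 3 mm of their targets and the bar and coupler still in place.

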